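# Level the coffee capsules and shut the drawer

### The arm

A 6-joint arm with a two-finger parallel gripper is mounted at the origin on the work surface. World frame = base frame: x ahead of the robot, y to its left, z up, the work surface at z = 0. Lengths are in m, angles in degrees, forces in N, time in s.
With the tool pointing down it reaches from about 0.35 to 0.875 m from the base axis. Payload 4.2 kg.
Tool frame: the origin (TCP) lies midway between the tips of the shut fingers; the grasp point (between the pads) lies 19 mm behind it; z points along the fingers, y is the line along which they close (so a half turn about z gives the same grasp; the last joint's range is limited). The gripper opens to 87 mm and grips with 3 to 60 N. Pads are 19 mm wide; open, the fingers measure 117 mm over their backs; the gripper's body (75 mm by 190 mm) begins 51 mm behind the grasp point.
Start: joints at [-52.162, 22.042, 0.453, 0, -68.411, -14.817], TCP at [0.244, -0.575, 0.223] pointing down, gripper open.
Joint ranges: [-179.83, 179.83], [-69.29, 118.12], [-61.27, 80.66], [-181.25, 117.63], [-171.15, -9.14], [-177.46, 177.46]. Speed limits (degrees/s): [159.86, 159.86, 180, 180, 180, 180].

### API

Orientations are given as a 3x3 rotation matrix whose columns are the frame's x, y, z axes.
In Python, from station import * gives the robot as it stands.
- The arm moves only by the tool move_arm, never from a script. Its argument "targets" is text: rows parted by semicolons, each of 4 numbers parted by spaces: the shift along the world's x, y, z in units of 25 mm (1.0 is 25 mm), then the turn about the world's z in units of 5 degrees (1.0 is 5 degrees). In form: tx ty tz spin; .... A call has 1 to 10 rows; each row shifts and turns the commanded pose from where the row before left it; what a row does not reach is not made up. A row lasts 1/12 s, in which the tool goes at most 41.7 mm and 7.16 degrees, less where a joint would pass 70% of its speed; a pose out of reach is approached as far as the arm can. A call is refused whole if a number of a shift passes 1 or a number of a turn 1, either way. A call with a gripper value outside its range is refused whole. "gripper" is the finger opening in mm, from 0 to 87, set as the call begins (left out, the last holds). The fingers move at their own pace and stop on an object; the grip force is fixed at half the most. Time passes only in rows, so rows that do not move let the fingers close. It gives the time, the measured TCP pose, the force, the opening and the grip force at its end, in the units of the state.
- sense(): the state, without advancing time (a new reading comes with each control period).
- capture(name): name is "side" or "top"; returns a dict with "image" (480x640x3 uint8, blue, green, red), "fx", "fy", "cx", "cy" (pixels), "world_from_camera" (4x4, takes a point from camera to world coordinates). Camera axes: x right, y up, looking along -z (the intrinsics and any distortion apply to the point x, -y, -z); pixel columns grow to the right and rows downward; lengths in m; the calibration is good to about 2 mm. A picture is of the moment at which its call begins. There is no depth.
- finish_job(): hands the job in; it is judged then, once.
The state is a dict: "time_s": time; "joints": joint angles; "joint_velocities": joint speeds; "effort": joint torques, N m; "tcp_pos": TCP position; "ee_rot": TCP orientation; "wrist_force": force on the tool from outside, world axes, zero at the start; "moment": the same for the moment, N m; "gripper_width": opening from 0.0 (shut) to 1.0 (fully open); "gripper_force": force on a finger pad.
Only numpy, scipy, OpenCV 4.12 (cv2) and the standard library are available. Lean on these libraries where they do the work, as an engineer would, in place of code of your own. Each camera call takes 0.05 s, during which the arm holds its last target. There are 200 camera calls.

### The job

The capsule drawer has just been filled and the coffee capsules lie in a heap. With the drawer still wide open, spread them so that all lie in one layer on the drawer floor, none on top of another and none out of the drawer; then push the drawer fully shut. Leave the mug, the jar and the box of sugar sticks standing where they are.

Things in the scene. Friction and masses are not known exactly. Their poses are not given: they have to be found in the camera images.
- drawer_in (a point): Centre of the inner floor of the drawer (a white tray with a black front panel), 12 mm above the work surface. x points into the black housing (the closing direction), z up. Inner floor 190 (x) by 270 (y) mm; side walls (3 mm thick) and back wall (6 mm) stand 28 mm above the floor; the front panel's inner face is at x = -95 mm.
- drawer_front (a point): Middle of the flat outer face of the drawer's front panel, 33 mm above the work surface, axes as drawer_in. The panel is 300 mm wide, 15 mm thick and stands from 4 to 62 mm above the work surface. A push here along +x closes the drawer.
- drawer (a joint): How far the drawer is pulled out, m: 0 is fully shut (the panel meets the housing), starts between 0.17 and 0.19, stop at 0.2. Slides with about 2 N of friction and stays where it is left.
- unit: Fixed black housing of the drawer, 220 (x) by 300 (y) by 66 (z) mm, origin at the centre of its underside, open at its -x side, axes as drawer_in. The lower edge of its roof is 58 mm above the work surface, 46 mm above the drawer floor: a capsule standing on others does not pass under it.
- cap0: A coffee capsule (all are alike, copper-coloured): a blunt cone 28 mm high, 37 mm wide at the rim on its base, 24 mm at the top, 20 g; origin at its middle, on the axis 14 mm above the base, z axis from base to top. Starts on the drawer floor in the heap, base down.
- cap1: A coffee capsule (all are alike, copper-coloured): a blunt cone 28 mm high, 37 mm wide at the rim on its base, 24 mm at the top, 20 g; origin at its middle, on the axis 14 mm above the base, z axis from base to top. Starts on the drawer floor in the heap, base down.
- cap2: A coffee capsule (all are alike, copper-coloured): a blunt cone 28 mm high, 37 mm wide at the rim on its base, 24 mm at the top, 20 g; origin at its middle, on the axis 14 mm above the base, z axis from base to top. Starts on the drawer floor in the heap, base down.
- cap3: A coffee capsule (all are alike, copper-coloured): a blunt cone 28 mm high, 37 mm wide at the rim on its base, 24 mm at the top, 20 g; origin at its middle, on the axis 14 mm above the base, z axis from base to top. Starts on the drawer floor in the heap, base down.
- cap4: A coffee capsule (all are alike, copper-coloured): a blunt cone 28 mm high, 37 mm wide at the rim on its base, 24 mm at the top, 20 g; origin at its middle, on the axis 14 mm above the base, z axis from base to top. Starts on the drawer floor in the heap, base down.
- cap5: A coffee capsule (all are alike, copper-coloured): a blunt cone 28 mm high, 37 mm wide at the rim on its base, 24 mm at the top, 20 g; origin at its middle, on the axis 14 mm above the base, z axis from base to top. Starts on the drawer floor in the heap, base down.
- cap6: A coffee capsule (all are alike, copper-coloured): a blunt cone 28 mm high, 37 mm wide at the rim on its base, 24 mm at the top, 20 g; origin at its middle, on the axis 14 mm above the base, z axis from base to top. Starts on the drawer floor in the heap, base down.
- cap7: A coffee capsule (all are alike, copper-coloured): a blunt cone 28 mm high, 37 mm wide at the rim on its base, 24 mm at the top, 20 g; origin at its middle, on the axis 14 mm above the base, z axis from base to top. Starts on top of others, base down, 28 mm above the drawer floor.
- cap8: A coffee capsule (all are alike, copper-coloured): a blunt cone 28 mm high, 37 mm wide at the rim on its base, 24 mm at the top, 20 g; origin at its middle, on the axis 14 mm above the base, z axis from base to top. Starts on top of others, base down, 28 mm above the drawer floor.
- cap9: A coffee capsule (all are alike, copper-coloured): a blunt cone 28 mm high, 37 mm wide at the rim on its base, 24 mm at the top, 20 g; origin at its middle, on the axis 14 mm above the base, z axis from base to top. Starts on top of others, base down, 28 mm above the drawer floor.
- mug: Grey mug, 80 mm wide, 90 mm high, on the work surface beside the drawer; origin at the centre of its underside. Bystander.
- jar: Glass jar, 64 mm wide, 85 mm high, on the work surface beside the housing; origin at the centre of its underside. Bystander.
- stickbox: Open cardboard box of sugar sticks, 110 by 70 by 60 mm, on the work surface beside the drawer; origin at the centre of its underside. Bystander.
There are look-alikes about, which are no part of the job. What is shaped like the cap7 but green or purple is not meant.

How it is judged (in metres and radians):
On the way:
1. all capsules lie in one layer in the drawer (the middle of each less than 28 mm above the drawer floor and within its walls) while the drawer is still at least 130 mm open (x of cap0 in the frame of drawer_in between -0.095 and 0.095 m and y of cap0 in the frame of drawer_in between -0.135 and 0.135 m and z of cap0 in the frame of drawer_in between 0 and 0.028 m and x of cap1 in the frame of drawer_in between -0.095 and 0.095 m and y of cap1 in the frame of drawer_in between -0.135 and 0.135 m and z of cap1 in the frame of drawer_in between 0 and 0.028 m and x of cap2 in the frame of drawer_in between -0.095 and 0.095 m and y of cap2 in the frame of drawer_in between -0.135 and 0.135 m and z of cap2 in the frame of drawer_in between 0 and 0.028 m and x of cap3 in the frame of drawer_in between -0.095 and 0.095 m and y of cap3 in the frame of drawer_in between -0.135 and 0.135 m and z of cap3 in the frame of drawer_in between 0 and 0.028 m and x of cap4 in the frame of drawer_in between -0.095 and 0.095 m and y of cap4 in the frame of drawer_in between -0.135 and 0.135 m and z of cap4 in the frame of drawer_in between 0 and 0.028 m and x of cap5 in the frame of drawer_in between -0.095 and 0.095 m and y of cap5 in the frame of drawer_in between -0.135 and 0.135 m and z of cap5 in the frame of drawer_in between 0 and 0.028 m and x of cap6 in the frame of drawer_in between -0.095 and 0.095 m and y of cap6 in the frame of drawer_in between -0.135 and 0.135 m and z of cap6 in the frame of drawer_in between 0 and 0.028 m and x of cap7 in the frame of drawer_in between -0.095 and 0.095 m and y of cap7 in the frame of drawer_in between -0.135 and 0.135 m and z of cap7 in the frame of drawer_in between 0 and 0.028 m and x of cap8 in the frame of drawer_in between -0.095 and 0.095 m and y of cap8 in the frame of drawer_in between -0.135 and 0.135 m and z of cap8 in the frame of drawer_in between 0 and 0.028 m and x of cap9 in the frame of drawer_in between -0.095 and 0.095 m and y of cap9 in the frame of drawer_in between -0.135 and 0.135 m and z of cap9 in the frame of drawer_in between 0 and 0.028 m and value of joint drawer above 0.13 m), for 0.3 s.
At the end, for the whole second after the job is handed in: The drawer is shut to within 6 mm and all capsules lie inside it in one layer, the middle of each less than 28 mm above the drawer floor and within its walls, at rest (under 0.03 m/s) (value of joint drawer below 0.006 m and x of cap0 in the frame of drawer_in between -0.095 and 0.095 m and y of cap0 in the frame of drawer_in between -0.135 and 0.135 m and z of cap0 in the frame of drawer_in between 0 and 0.028 m and x of cap1 in the frame of drawer_in between -0.095 and 0.095 m and y of cap1 in the frame of drawer_in between -0.135 and 0.135 m and z of cap1 in the frame of drawer_in between 0 and 0.028 m and x of cap2 in the frame of drawer_in between -0.095 and 0.095 m and y of cap2 in the frame of drawer_in between -0.135 and 0.135 m and z of cap2 in the frame of drawer_in between 0 and 0.028 m and x of cap3 in the frame of drawer_in between -0.095 and 0.095 m and y of cap3 in the frame of drawer_in between -0.135 and 0.135 m and z of cap3 in the frame of drawer_in between 0 and 0.028 m and x of cap4 in the frame of drawer_in between -0.095 and 0.095 m and y of cap4 in the frame of drawer_in between -0.135 and 0.135 m and z of cap4 in the frame of drawer_in between 0 and 0.028 m and x of cap5 in the frame of drawer_in between -0.095 and 0.095 m and y of cap5 in the frame of drawer_in between -0.135 and 0.135 m and z of cap5 in the frame of drawer_in between 0 and 0.028 m and x of cap6 in the frame of drawer_in between -0.095 and 0.095 m and y of cap6 in the frame of drawer_in between -0.135 and 0.135 m and z of cap6 in the frame of drawer_in between 0 and 0.028 m and x of cap7 in the frame of drawer_in between -0.095 and 0.095 m and y of cap7 in the frame of drawer_in between -0.135 and 0.135 m and z of cap7 in the frame of drawer_in between 0 and 0.028 m and x of cap8 in the frame of drawer_in between -0.095 and 0.095 m and y of cap8 in the frame of drawer_in between -0.135 and 0.135 m and z of cap8 in the frame of drawer_in between 0 and 0.028 m and x of cap9 in the frame of drawer_in between -0.095 and 0.095 m and y of cap9 in the frame of drawer_in between -0.135 and 0.135 m and z of cap9 in the frame of drawer_in between 0 and 0.028 m and linear speed of each of cap0, cap1, cap2, cap3, cap4, cap5, cap6, cap7, cap8, cap9 below 0.03 m/s); the robot touches nothing.
It fails at once if the mug is moved more than 30 mm or tipped more than 0.4 rad (distance of mug from where it was at the start of the episode above 0.03 m or angle between mug's own z axis and vertical above 0.4 rad).
It fails at once if the jar is moved more than 30 mm or tipped more than 0.4 rad (distance of jar from where it was at the start of the episode above 0.03 m or angle between jar's own z axis and vertical above 0.4 rad).
It fails at once if the box of sugar sticks is moved more than 30 mm or tipped more than 0.4 rad (distance of stickbox from where it was at the start of the episode above 0.03 m or angle between stickbox's own z axis and vertical above 0.4 rad).
It also fails if it takes over 64 s, if anything falls off the work surface, if the arm or the gripper's body presses on something with over 40 N, if the wrist force passes 120 N, or if a joint passes its speed limit or range.

## Working session

There is one attempt and no reset: what is moved stays moved. The work goes in short steps, Python scripts to look and compute and a tool call to move; the robot and the scene stay as the last step left them, time stands still between calls to the robot, and variables do not carry over. Pictures are saved under pics/ and viewed, at most 10 in all, crops included, and the job is handed in when it is done.

Besides the shell and the picture viewer there is one more tool, called after ">>>" as a command line: name --argument value ..., lists and objects as JSON in quotes. move_arm: Moves the arm, as the interface text tells. Its arguments: {"type":"object","properties":{"targets":{"type":"string"},"gripper":{"type":"number"}},"required":["targets"]}

```bash
ls && mkdir -p pics
python3 - <<'E'
from station import *
import cv2
print(sense())
for n in ("top","side"):
    c=capture(n); cv2.imwrite(f"pics/{n}0.png",c["image"]); print(n,c["fx"],c["fy"],c["cx"],c["cy"],c["world_from_camera"],[k for k in c])
E
```

```text
pics
{'time_s': 0.0, 'joints': array([-5.21632941e+01,  2.20928301e+01,  3.78113999e-01, -2.93138118e-02,
       -6.84090056e+01, -1.48142306e+01]), 'joint_velocities': array([-0.05890975,  0.05111867,  0.01628134,  0.05380812,  0.00985872,
        0.00341448]), 'effort': array([-1.24219794e-03, -3.90667534e+01,  1.87409985e+01,  4.21986714e+00,
        1.11487650e-02, -1.62608321e-04]), 'tcp_pos': array([ 0.24419164, -0.57466575,  0.22142557]), 'ee_rot': array([[-9.20425281e-01, -3.90917384e-01, -9.48835995e-04],
       [-3.90918525e-01,  9.20423119e-01,  1.99715154e-03],
       [ 9.26093312e-05,  2.20914633e-03, -9.99997556e-01]]), 'wrist_force': array([-0.25513307, -0.2238311 , -0.26215008]), 'moment': array([-0.01213652, -0.01859421, -0.00138978]), 'gripper_force': 0.0, 'gripper_width': 1.0006168567456974}
top 485.2082213229338 485.2082213229338 330.103967520599 242.11021971190192 [[ 0.00191215  0.98184594 -0.18967048  0.40543017]
 [-0.99974065 -0.00242726 -0.02264379 -0.01871095]
 [-0.02269309  0.18966458  0.98158666  1.00727538]
 [ 0.          0.          0.          1.        ]] ['image', 'fx', 'fy', 'cx', 'cy', 'world_from_camera']
side 587.1802036708095 587.1802036708095 314.8257163444938 243.68306807322338 [[-0.99616516  0.04384735 -0.07571255  0.49974672]
 [-0.08607007 -0.64653382  0.75801449  0.91752084]
 [-0.01571379  0.7616242   0.64782841  0.85854838]
 [ 0.          0.          0.          1.        ]] ['image', 'fx', 'fy', 'cx', 'cy', 'world_from_camera']
```

View pics/top0.png

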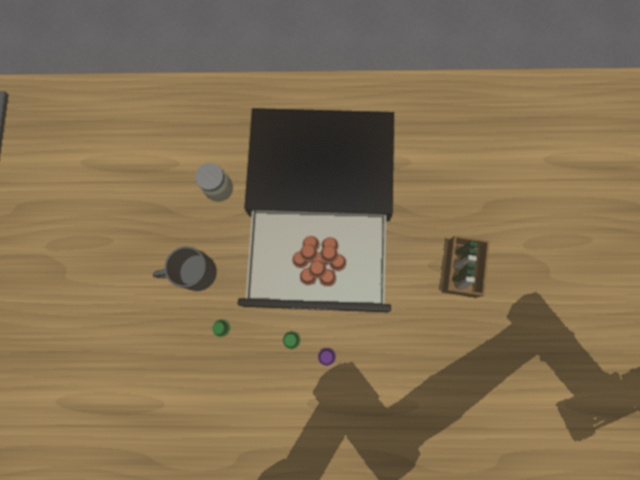

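View pics/side0.png

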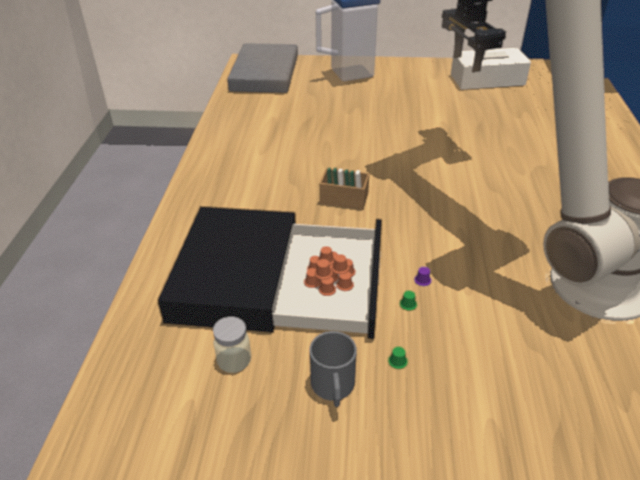

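The top view shows the drawer at about (318,258), with the capsule heap near (318,260) and three capsules on top. The mug is at (187,268), the jar at (212,180) and the stick box at (466,267). In the side view the heap is at (330,270). I'll enlarge both heaps.

```bash
cat > h.py <<'E'
from station import *
import cv2, numpy as np
def ray(c,u,v):
    M=c["world_from_camera"]; d=M[:3,:3]@np.array([(u-c["cx"])/c["fx"],-(v-c["cy"])/c["fy"],-1]); return M[:3,3],d
def onz(c,u,v,z):
    o,d=ray(c,u,v); return (o+d*(z-o[2])/d[2])[:2]
def pix(c,p):
    M=c["world_from_camera"]; q=M[:3,:3].T@(np.array(p)-M[:3,3]); return np.array([c["cx"]-c["fx"]*q[0]/q[2], c["cy"]+c["fy"]*q[1]/q[2]])
def crop(c,u0,v0,w,h,k): return cv2.resize(c["image"][v0:v0+h,u0:u0+w],None,fx=k,fy=k,interpolation=cv2.INTER_CUBIC)
def copper(im):
    h=cv2.cvtColor(im,cv2.COLOR_BGR2HSV); return cv2.inRange(h,(0,100,60),(15,255,255))
E
python3 - <<'E'
from h import *
t=capture("top");s=capture("side")
a=crop(t,280,225,80,70,7)[:, :]
b=crop(s,295,235,70,70,7)
cv2.imwrite("pics/a1.png",a[:,:]);cv2.imwrite("pics/b1.png",b)
cv2.imwrite("pics/ab1.png",cv2.resize(np.hstack([a[:490],b[:490]]),(800,373)))
# tray: white mask; panel: dark
hsv=cv2.cvtColor(t["image"],cv2.COLOR_BGR2HSV)
w=cv2.inRange(hsv,(0,0,130),(180,50,255)); w[:, :235]=0; w[:,400:]=0; w[:200]=0; w[320:]=0
cs=max(cv2.findContours(w,0,2)[0],key=cv2.contourArea); r=cv2.minAreaRect(cs); p=cv2.boxPoints(r)
print("tray px",r); print([onz(t,*q,0.04).round(4) for q in p])
k=cv2.inRange(hsv,(0,0,0),(180,255,45)); k[:290]=0;k[320:]=0;k[:,:225]=0;k[:,400:]=0
cs=max(cv2.findContours(k,0,2)[0],key=cv2.contourArea); r=cv2.minAreaRect(cs);p=cv2.boxPoints(r)
print("panel",r,[onz(t,*q,0.062).round(4) for q in p])
for n,lo,hi,z in (("mug",(150,240),(220,295),.09),):
    print(onz(t,187,268,.045))
E
```

```text
tray px ((318.00042724609375, 257.48529052734375), (134.1478729248047, 85.81582641601562), 1.6846843957901)
[array([0.4784, 0.1638]), array([0.6547, 0.1644]), array([ 0.6453, -0.1113]), array([ 0.4707, -0.1029])]Traceback (most recent call last):
  File "<stdin>", line 13, in <module>
ValueError: max() iterable argument is empty
```

View pics/ab1.png

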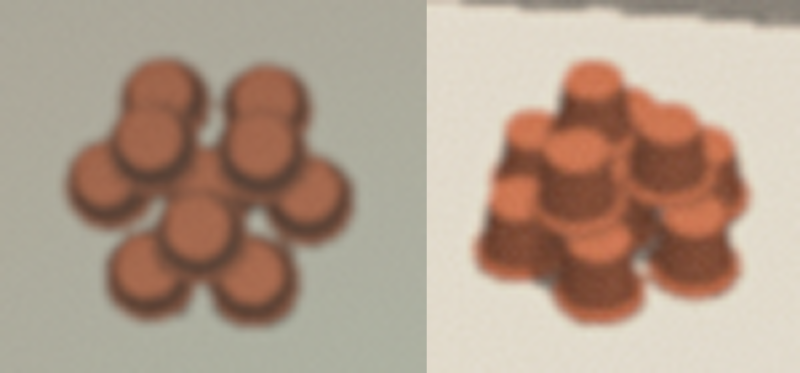

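The left half shows three top discs at full-image pixels of about (309.1,249.9), (329.3,251.8) and (317.5,267.8). The right half shows the same three at about (326.1,250), (322.9,262.8) and (340.2,258.1). Seven capsules lie below them.

Run:
```python
from h import *
t=capture("top");s=capture("side")
T=[(309.1,249.9),(329.3,251.8),(317.5,267.8)]; S=[(326.1,250),(322.9,262.8),(340.2,258.1)]
def tri(a,b):
    (o,d),(p,e)=ray(t,*a),ray(s,*b); d=d/np.linalg.norm(d);e=e/np.linalg.norm(e)
    k=np.linalg.lstsq(np.c_[d,-e],p-o,rcond=None)[0]; A=o+k[0]*d;B=p+k[1]*e
    return ((A+B)/2).round(4),round(np.linalg.norm(A-B)*1e3,1)
for a in T:
    print("topz68",onz(t,*a,.068).round(4), min((tri(a,b) for b in S),key=lambda r:r[1]))
g=t["image"]
# lower caps: discs (view coords from crop)
for q in [(163,95),(266,103),(105,180),(310,192),(148,270),(252,275)]:
    print("low",onz(t,280+q[0]/5.333,225+q[1]/5.333,.040).round(4))
gray=cv2.cvtColor(g,6)
k=cv2.inRange(gray,0,50); n,l,st,ce=cv2.connectedComponentsWithStats(k)
for i in range(1,n):
    if st[i,4]>150: print(st[i],ce[i].round(1))
for c in (250,280,300,340,370): print(c,gray[204:222,c],gray[292:316,c])
for r in (225,250,280): print(r,gray[r,240:262],gray[r,374:396])
print("mug rim",onz(t,187,267,.09),"jar",onz(t,210,177,.085),"box",onz(t,466,266,.06))
```

```text
topz68 [0.5714 0.0443] (array([0.5718, 0.0446, 0.063 ]), np.float64(0.9))
topz68 [0.5675 0.0045] (array([0.5746, 0.0055, 0.0272]), np.float64(0.0))
topz68 [0.5359 0.0275] (array([0.537 , 0.0277, 0.0625]), np.float64(0.8))
low [0.591  0.0433]
low [0.5878 0.0041]
low [0.5582 0.065 ]
low [ 0.5535 -0.0126]
low [0.524  0.0483]
low [0.522  0.0092]
[  246   109   147   105 13940] [319.2 159.7]
250 [ 50  48  49  47  46  44  45  50  57  62  62  73  95 117 131 133 133 133] [135 135 137 139 139 121  87  59  54  56  58  60  57  53  65  97 121 127
 124 125 124 124 124 125]
280 [ 47  48  50  49  50  50  66  85  98 108 135 158 165 167 165 165 167 165] [172 171 170 171 172 170 155 121  78  57  60  61  61  61  56  65  96 123
 132 133 132 128 125 122]
300 [ 49  48  49  49  47  49  54  74  91  99 113 139 160 166 167 165 166 165] [171 172 171 172 172 173 167 144 100  63  57  62  64  66  63  69  80 104
 127 134 132 133 129 126]
340 [ 49  48  48  50  50  52  49  51  65  84  97 109 137 159 168 168 167 167] [174 173 173 174 174 174 174 175 169 143  92  61  59  65  67  67  62  59
  79 109 127 130 127 127]
370 [ 50  50  50  50  52  52  53  50  50  66  84  97 108 136 160 170 169 168] [173 174 174 174 174 174 174 175 170 149 109  72  59  62  64  68  70  63
  60  72  99 116 122 127]
225 [128 127 128 127 127 126 125 125 124 128 139 147 131  99 104 137 160 167
 166 165 165 166] [168 169 169 168 168 170 163 147 121 118 134 147 137 128 125 124 125 125
 124 124 124 123]
250 [132 131 133 133 134 133 134 134 142 149 136 104 101 134 161 168 167 167
 167 167 169 168] [170 170 170 171 171 171 167 145 117 121 143 145 134 129 128 128 128 129
 128 129 128 129]
280 [121 122 122 122 121 122 137 148 134 101 101 136 162 169 170 169 169 168
 170 170 168 169] [173 172 174 174 174 169 149 121 118 137 151 143 133 130 130 130 132 130
 131 131 130 131]
mug rim [0.53468106 0.27718863] jar [0.71684502 0.24305755] box [ 0.54018059 -0.2630542 ]
```

>>> move_arm --targets "0.5 1 0 -0.5;0.5 1 0 -0.5;0.5 1 0 -0.5;0.5 1 0 -0.5;0.5 1 0 -0.5;0.5 1 0 -0.5;0.5 1 0 -0.5;0.5 1 0 -0.5;0.5 1 0 -0.5;0.5 1 0 -0.5" --gripper 54

```text
time_s: 1.13
tcp_pos: [0.3698, -0.3239, 0.2227]
ee_rot: [[-0.999, 0.037, 0.0], [0.037, 0.999, -0.0], [-0.0, -0.0, -1.0]]
wrist_force: [-0.3, -0.2, 0.2]
gripper_width: 0.622
gripper_force: 0.0
```

>>> move_arm --targets "0.5 1 0 -0.6;0.5 1 0 0;0.5 1 0 0;0.5 1 0 0;0.5 1 0 0;0.5 1 0 0;0.5 1 0 0;0.5 1 0 0;0.5 1 0 0;0.5 1 0 0"

```text
time_s: 1.97
tcp_pos: [0.4948, -0.0738, 0.2227]
ee_rot: [[-0.996, 0.087, 0.0], [0.087, 0.996, 0.0], [-0.0, 0.0, -1.0]]
wrist_force: [0.2, -0.4, 0.1]
gripper_width: 0.625
gripper_force: 0.0
```

>>> move_arm --targets "0.4 1 -1 0;0.4 1 -1 0;0.4 1 -1 0;0.4 1 -1 0;0 0 0 0;0 0 0 0;0 0 0 0"

```text
time_s: 2.55
tcp_pos: [0.5346, 0.0248, 0.1228]
ee_rot: [[-0.996, 0.086, 0.0], [0.086, 0.996, -0.0], [-0.0, -0.0, -1.0]]
wrist_force: [-1.0, 0.1, 0.6]
gripper_width: 0.62
gripper_force: 0.0
```

>>> move_arm --targets "0 0.1 -1 0;0 0 -1 0;0 0 -0.6 0;0 0 -0.6 0;0 0 0 0;0 0 0 0"

```text
time_s: 3.05
tcp_pos: [0.5348, 0.0266, 0.0435]
ee_rot: [[-0.996, 0.088, 0.001], [0.088, 0.996, -0.0], [-0.001, 0.0, -1.0]]
wrist_force: [-0.1, -0.6, 0.9]
gripper_width: 0.616
gripper_force: 0.0
```

>>> move_arm --targets "0 0 0 0;0 0 0 0;0 0 0 0;0 0 0 0;0 0 0 0;0 0 0 0" --gripper 10

```text
time_s: 3.55
tcp_pos: [0.5352, 0.0276, 0.0437]
ee_rot: [[-0.996, 0.086, 0.002], [0.086, 0.996, 0.0], [-0.002, 0.001, -1.0]]
wrist_force: [-1.4, 1.2, 4.7]
gripper_width: 0.33
gripper_force: 39.5
```

>>> move_arm --targets "0 0 0.3 0;0 0 0.5 0;0 0 1 0;0 0 1 0;0 0 0 0"

```text
time_s: 3.97
tcp_pos: [0.5375, 0.028, 0.1176]
ee_rot: [[-0.996, 0.085, 0.009], [0.085, 0.996, 0.002], [-0.009, 0.003, -1.0]]
wrist_force: [1.1, -0.8, 0.5]
gripper_width: 0.327
gripper_force: 38.6
```

Run:
```python
from h import *
t=capture("top");s=capture("side")
cv2.imwrite("pics/c2.png",np.hstack([crop(t,230,200,170,120,2.35),crop(s,260,170,130,92,3.07)[:282]]) )
```

```text
(no output)
```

View pics/c2.png

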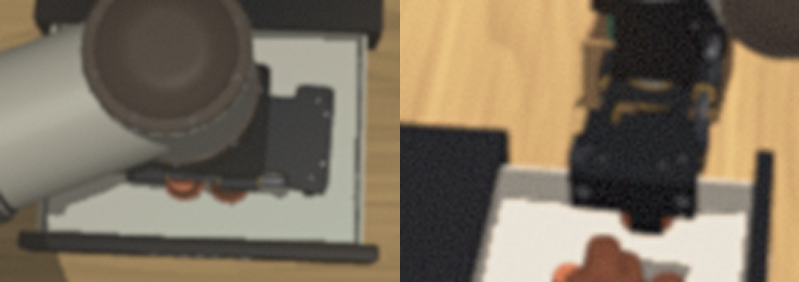

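>>> move_arm --targets "-0.07 -0.4 0 -1;-0.07 -0.4 0 -1;-0.07 -0.4 0 -1;-0.07 -0.4 0 -1;-0.07 -0.4 0 -1;-0.07 -0.4 0 -1;-0.07 -0.4 0 -1;-0.07 -0.4 0 -1;-0.07 -0.4 0 -1;-0.07 -0.4 0 -1"

```text
time_s: 4.9
tcp_pos: [0.5157, -0.0732, 0.1112]
ee_rot: [[-0.57, 0.822, -0.003], [0.822, 0.57, -0.0], [0.002, -0.003, -1.0]]
wrist_force: [-0.1, 0.2, -0.6]
gripper_width: 0.329
gripper_force: 38.6
```

>>> move_arm --targets "0 0 0 -1;0 0 0 -1;0 0 0 -1;0 0 0 -1;0 0 0 -1;0 0 0 -1;0 0 0 -1;0 0 0 -0.4;0 0 0 0;0 0 0 0"

```text
time_s: 5.73
tcp_pos: [0.5182, -0.1123, 0.1074]
ee_rot: [[-0.024, 1.0, 0.002], [0.997, 0.023, 0.08], [0.08, 0.004, -0.997]]
wrist_force: [0.3, -0.0, -0.3]
gripper_width: 0.326
gripper_force: 38.6
```

>>> move_arm --targets "0 0 -1 0;0 0 -1 0;0 0 -1 0;0 0 -0.4 0;0 0 -0.3 0;0 0 0 0;0 0 0 0;0 0 0 0"

```text
time_s: 6.4
tcp_pos: [0.528, -0.1163, 0.0225]
ee_rot: [[-0.03, 0.999, 0.024], [0.997, 0.028, 0.072], [0.072, 0.026, -0.997]]
wrist_force: [2.5, -21.0, 22.5]
gripper_width: 0.29
gripper_force: 40.6
```

>>> move_arm --targets "0 0 0.6 0;0 0 1 0;0 0 1 0;0 0 1 0;0 0 0 0"

```text
time_s: 6.82
tcp_pos: [0.522, -0.1117, 0.1107]
ee_rot: [[-0.028, 1.0, 0.013], [0.997, 0.027, 0.079], [0.078, 0.015, -0.997]]
wrist_force: [1.9, -0.1, 1.1]
gripper_width: 0.29
gripper_force: 29.3
```

Run:
```python
from h import *
x=sense()
print(x["joints"].round(1),x["tcp_pos"].round(4),x["gripper_width"],x["wrist_force"].round(1))
t=capture("top");s=capture("side")
cv2.imwrite("pics/d.png",np.hstack([crop(t,230,200,170,120,2.35),crop(s,260,190,130,92,3.07)[:282]]) )
```

```text
[   2.6   19.8  -18.8   -5.8  -50.6 -177.4] [ 0.522  -0.1117  0.1107] 0.2903548730377413 [ 1.9 -0.1  1.1]
```

View pics/d.png

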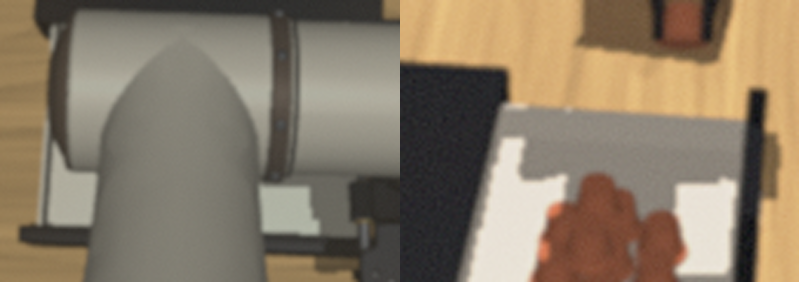

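The side crop shows the capsule still held between the fingers, at roughly crop (685,20). The heap is unchanged. Joint 6 had hit its limit, so I'll spin the other way.

>>> move_arm --targets "0 0 0 1;0 0 0 1;0 0 0 1;0 0 0 1;0 0 0 1;0 0 0 1;0 0 0 1;0 0 0 1;0 0 0 1;0 0 0 1"

```text
time_s: 7.75
tcp_pos: [0.5178, -0.1113, 0.1041]
ee_rot: [[-0.782, 0.62, -0.063], [0.618, 0.784, 0.054], [0.083, 0.004, -0.997]]
wrist_force: [0.1, 1.1, -0.3]
gripper_width: 0.291
gripper_force: 29.3
```

>>> move_arm --targets "0 0 0 1;0 0 0 1;0 0 0 1;0 0 0 1;0 0 0 1;0 0 0 1;0 0 0 1;0 0 0 1;0 0 0 1;0 0 0 1"

```text
time_s: 8.58
tcp_pos: [0.5178, -0.1114, 0.1041]
ee_rot: [[-0.976, -0.202, -0.083], [-0.202, 0.979, -0.011], [0.084, 0.006, -0.996]]
wrist_force: [0.8, 0.0, -0.4]
gripper_width: 0.291
gripper_force: 29.3
```

>>> move_arm --targets "0 0 0 1;0 0 0 1;0 0 0 1;0 0 0 1;0 0 0 1;0 0 0 1;0 0 0 1;0 0 0 1;0 0 0 1;0 0 0 1"

```text
time_s: 9.42
tcp_pos: [0.5178, -0.1114, 0.1041]
ee_rot: [[-0.472, -0.88, -0.047], [-0.878, 0.475, -0.068], [0.082, 0.009, -0.997]]
wrist_force: [-0.1, 0.1, -0.2]
gripper_width: 0.289
gripper_force: 29.3
```

Run:
```python
from h import *
x=sense()
print(x["joints"].round(1),x["tcp_pos"].round(4),x["ee_rot"].round(3),x["gripper_width"])
```

```text
[  7.5  20.7 -22.5   4.6 -50.  -38.9] [ 0.5178 -0.1114  0.1041] [[-0.472 -0.88  -0.047]
 [-0.878  0.475 -0.068]
 [ 0.082  0.009 -0.997]] 0.2894566926566677
```

>>> move_arm --targets "0 0.4 0 1;0 0.4 0 1;0 0.4 0 1;0 0.4 0 1;0 0 0 1;0 0 0 0.3;0 0 -1 0;0 0 -1 0;0 0 -0.6 0;0 0 0 0"

```text
time_s: 10.25
tcp_pos: [0.5155, -0.0724, 0.0368]
ee_rot: [[-0.038, -0.999, -0.018], [-0.996, 0.039, -0.081], [0.082, 0.015, -0.997]]
wrist_force: [-1.4, -0.1, -1.3]
gripper_width: 0.293
gripper_force: 29.3
```

>>> move_arm --targets "0 0 -0.4 0;0 0 0 0;0 0 0 0"

```text
time_s: 10.5
tcp_pos: [0.5208, -0.0729, 0.0334]
ee_rot: [[-0.036, -0.999, -0.006], [-0.996, 0.036, -0.082], [0.082, 0.003, -0.997]]
wrist_force: [-0.1, -4.1, 11.0]
gripper_width: 0.296
gripper_force: 31.5
```

Run:
```python
from h import *
x=sense()
print(x["joints"].round(1),x["tcp_pos"].round(4),x["ee_rot"].round(3),x["gripper_width"])
t=capture("top");s=capture("side")
cv2.imwrite("pics/e.png",crop(s,260,180,140,110,5))
```

```text
[ 12.3  25.2 -29.7   7.6 -36.7 -20.5] [ 0.5208 -0.0729  0.0334] [[-0.036 -0.999 -0.006]
 [-0.996  0.036 -0.082]
 [ 0.082  0.003 -0.997]] 0.2957360545684808
```

View pics/e.png

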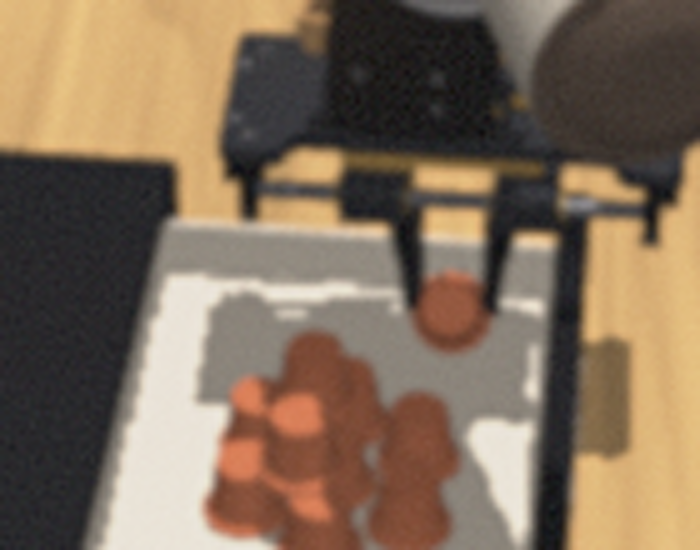

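The side crop shows the held capsule swung between the pads, base facing the camera at crop (450,312), and touching the floor. It's clear of the heap, so I'll release it; lying on its side is fine.

>>> move_arm --targets "0 0 0.1 0;0 0 0 0;0 0 0 0;0 0 0 0;0 0 0 0" --gripper 50

```text
time_s: 11.02
tcp_pos: [0.5187, -0.0719, 0.033]
ee_rot: [[-0.037, -0.999, -0.009], [-0.996, 0.038, -0.08], [0.08, 0.006, -0.997]]
wrist_force: [0.3, 0.1, 0.2]
gripper_width: 0.553
gripper_force: 0.0
```

>>> move_arm --targets "0 0 0.5 0;0 0 0.7 0;0 0 1 0;0 0 1 0;0 -1 0 0;0 -1 0 0;0 -1 0 0;0 -1 0 0;0 0 0 0"

```text
time_s: 11.77
tcp_pos: [0.5184, -0.1747, 0.1128]
ee_rot: [[-0.041, -0.999, -0.01], [-0.996, 0.041, -0.08], [0.08, 0.007, -0.997]]
wrist_force: [0.5, 0.1, -0.4]
gripper_width: 0.572
gripper_force: 0.0
```

Run:
```python
from h import *
x=sense()
print(x["joints"].round(1),x["tcp_pos"].round(4),x["gripper_width"])
t=capture("top");s=capture("side")
cv2.imwrite("pics/f.png",np.hstack([crop(t,240,205,155,110,3.4)[:374],crop(s,290,220,90,120,3.12)[:374]])[:, :800])
```

```text
[  1.   20.3 -22.1   6.1 -48.4  -7.4] [ 0.5184 -0.1747  0.1128] 0.5719225589576942
```

View pics/f.png

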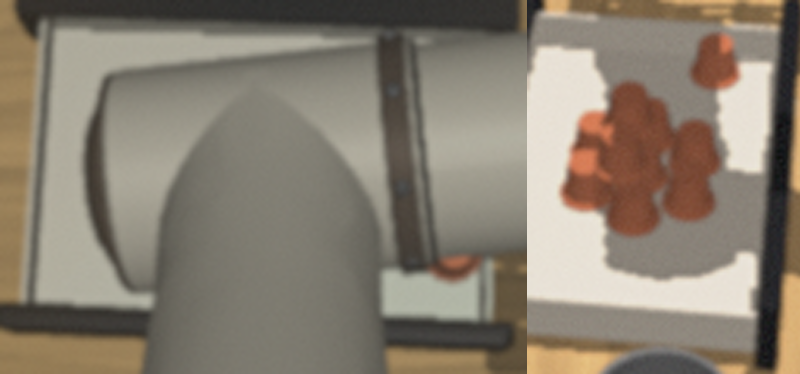

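One capsule now stands on the right of the drawer floor (side crop (715,62)), and two remain on top. Next is A at (0.5715, 0.0444).

>>> move_arm --targets "0.2 0.9 0 0;0.2 0.9 0 0;0.2 0.9 0 0;0.2 0.9 0 0;0.2 0.9 0 0;0.2 0.9 0 0;0.2 0.9 0 0;0.2 0.9 0 0;0.2 0.9 0 0;0.3 0.7 0 0" --gripper 54

```text
time_s: 12.7
tcp_pos: [0.571, 0.0507, 0.1132]
ee_rot: [[-0.034, -0.999, -0.009], [-0.996, 0.035, -0.08], [0.08, 0.006, -0.997]]
wrist_force: [0.4, -0.7, -0.3]
gripper_width: 0.617
gripper_force: 0.0
```

>>> move_arm --targets "0 0 -1 0;0 0 0 0;0 0 0 0;0 0 0 0"

```text
time_s: 13.03
tcp_pos: [0.5715, 0.0479, 0.0886]
ee_rot: [[-0.037, -0.999, -0.009], [-0.996, 0.037, -0.08], [0.081, 0.006, -0.997]]
wrist_force: [0.3, -0.4, -0.4]
gripper_width: 0.618
gripper_force: 0.0
```

>>> move_arm --targets "0 -0.2 -0.6 0;0 0 -0.7 0;0 0 -0.5 0;0 0 0 0;0 0 0 0"

```text
time_s: 13.45
tcp_pos: [0.5718, 0.0425, 0.044]
ee_rot: [[-0.037, -0.999, -0.009], [-0.996, 0.038, -0.08], [0.08, 0.005, -0.997]]
wrist_force: [-0.2, 0.6, -0.1]
gripper_width: 0.621
gripper_force: 0.0
```

>>> move_arm --targets "0 0 0 0;0 0 0 0;0 0 0 0;0 0 0 0;0 0 0 0;0 0 0 0" --gripper 10

```text
time_s: 13.95
tcp_pos: [0.573, 0.0434, 0.0446]
ee_rot: [[-0.036, -0.999, -0.005], [-0.996, 0.037, -0.079], [0.079, 0.002, -0.997]]
wrist_force: [0.9, 0.3, 5.5]
gripper_width: 0.329
gripper_force: 37.0
```

>>> move_arm --targets "0 0 0.3 0;0 0 0.5 0;0 0 1 0;0 0 1 0;0 0 0 0"

```text
time_s: 14.37
tcp_pos: [0.5738, 0.0437, 0.1181]
ee_rot: [[-0.036, -0.999, -0.001], [-0.996, 0.036, -0.078], [0.078, -0.002, -0.997]]
wrist_force: [0.3, 0.7, 0.1]
gripper_width: 0.326
gripper_force: 36.2
```

>>> move_arm --targets "-0.2 0.85 0 0;-0.2 0.85 0 0;-0.2 0.85 0 0;-0.1 0.85 0 0;0 0 -1 0;0 0 -1 0;0 0 -1 0;0 0 -0.5 0;0 0 0 0;0 0 0 0"

```text
time_s: 15.2
tcp_pos: [0.5531, 0.1275, 0.025]
ee_rot: [[-0.037, -0.999, -0.011], [-0.996, 0.038, -0.081], [0.082, 0.008, -0.997]]
wrist_force: [-0.0, -0.6, 0.3]
gripper_width: 0.326
gripper_force: 36.2
```

>>> move_arm --targets "0 0 -0.3 0;0 0 0 0;0 0 0 0"

```text
time_s: 15.45
tcp_pos: [0.5541, 0.128, 0.0188]
ee_rot: [[-0.037, -0.999, -0.008], [-0.996, 0.038, -0.079], [0.08, 0.005, -0.997]]
wrist_force: [0.1, 0.2, 0.0]
gripper_width: 0.326
gripper_force: 36.2
```

>>> move_arm --targets "0 0 0 0;0 0 0 0;0 0 0 0;0 0 0 0;0 0 0.5 0;0 0 0.5 0;0 0 1 0;0 0 1 0;0 0 1 0" --gripper 52

```text
time_s: 16.2
tcp_pos: [0.5537, 0.1278, 0.1193]
ee_rot: [[-0.037, -0.999, -0.009], [-0.996, 0.038, -0.08], [0.08, 0.006, -0.997]]
wrist_force: [-0.7, 1.1, 0.3]
gripper_width: 0.594
gripper_force: 0.0
```

>>> move_arm --targets "0.1 -1 0 0;0.1 -1 0 0;0.1 -1 0 0;0.1 -1 0 0;0.1 -1 0 0;0 0 -1 0;0 0 0 0;0 0 0 0"

```text
time_s: 16.87
tcp_pos: [0.5655, 0.0025, 0.0925]
ee_rot: [[-0.037, -0.999, -0.012], [-0.996, 0.038, -0.081], [0.081, 0.009, -0.997]]
wrist_force: [0.3, -0.0, 0.2]
gripper_width: 0.597
gripper_force: 0.0
```

>>> move_arm --targets "0.1 0 -0.7 0;0 0 -0.7 0;0 0 -0.55 0;0 0 0 0;0 0 0 0"

```text
time_s: 17.28
tcp_pos: [0.5692, 0.0037, 0.045]
ee_rot: [[-0.035, -0.999, -0.009], [-0.996, 0.036, -0.08], [0.08, 0.006, -0.997]]
wrist_force: [-0.1, 1.1, 0.6]
gripper_width: 0.601
gripper_force: 0.0
```

>>> move_arm --targets "0 0 0 0;0 0 0 0;0 0 0 0;0 0 0 0;0 0 0 0;0 0 0 0" --gripper 10

```text
time_s: 17.78
tcp_pos: [0.5696, 0.0032, 0.0453]
ee_rot: [[-0.037, -0.999, -0.007], [-0.996, 0.037, -0.079], [0.08, 0.004, -0.997]]
wrist_force: [-0.3, 0.3, 2.3]
gripper_width: 0.324
gripper_force: 29.9
```

>>> move_arm --targets "0 0 0.3 0;0 0 0.5 0;0 0 1 0;0 0 1 0;0 0 0 0"

```text
time_s: 18.2
tcp_pos: [0.5721, 0.0035, 0.1199]
ee_rot: [[-0.036, -0.999, 0.001], [-0.996, 0.036, -0.078], [0.078, -0.004, -0.997]]
wrist_force: [1.1, 0.6, 0.2]
gripper_width: 0.329
gripper_force: 29.7
```

>>> move_arm --targets "0.3 -1 0 0;0.3 -1 0 0;0.4 -1 0 0;0 0 0 0;0 0 -1 0;0 0 -1 0;0 0 -1 0;0 0 -0.7 0;0 0 0 0;0 0 0 0"

```text
time_s: 19.03
tcp_pos: [0.5934, -0.0719, 0.0216]
ee_rot: [[-0.036, -0.999, -0.011], [-0.996, 0.037, -0.08], [0.081, 0.008, -0.997]]
wrist_force: [0.1, -0.1, -0.2]
gripper_width: 0.329
gripper_force: 30.1
```

>>> move_arm --targets "0 0 -0.2 0;0 0 0 0;0 0 0 0"

```text
time_s: 19.28
tcp_pos: [0.5943, -0.0719, 0.0178]
ee_rot: [[-0.037, -0.999, -0.008], [-0.996, 0.037, -0.08], [0.08, 0.005, -0.997]]
wrist_force: [0.4, 0.8, 0.0]
gripper_width: 0.326
gripper_force: 30.1
```

Release, rise, and move back to in front of the drawer, then look.

>>> move_arm --targets "0 0 0 0;0 0 0 0;0 0 0 0;0 0 0 0;0 0 0.5 0;0 0 0.5 0;0 0 1 0;0 0 1 0;0 0 1 0" --gripper 52

```text
time_s: 20.03
tcp_pos: [0.5937, -0.072, 0.1179]
ee_rot: [[-0.037, -0.999, -0.01], [-0.996, 0.037, -0.08], [0.08, 0.007, -0.997]]
wrist_force: [0.3, 0.3, -0.3]
gripper_width: 0.596
gripper_force: 0.0
```

>>> move_arm --targets "-1 0 0 0;-1 0 0 0;-1 0 0 0;-1 0 0 0;-1 0 0 0;-1 0 0 0;-1 0 0 0;-1 0 0 0;0 0 0 0" --gripper 0

```text
time_s: 20.78
tcp_pos: [0.3885, -0.0728, 0.1166]
ee_rot: [[-0.038, -0.999, -0.013], [-0.996, 0.039, -0.08], [0.08, 0.01, -0.997]]
wrist_force: [-0.4, 0.4, -0.3]
gripper_width: 0.035
gripper_force: 0.0
```

Run:
```python
from h import *
x=sense()
print(x["joints"].round(1),x["tcp_pos"].round(4),x["gripper_width"])
t=capture("top");s=capture("side")
cv2.imwrite("pics/g.png",np.hstack([crop(t,235,200,165,165,2.6)[:429],crop(s,275,215,125,145,2.96)[:429]])[:, :800])
for n,u in (("mug",(187,267,.09)),): pass
```

```text
[ 16.7   6.6 -40.9   5.9 -44.7 -23.1] [ 0.3885 -0.0728  0.1166] 0.03499994880636049
```

View pics/g.png

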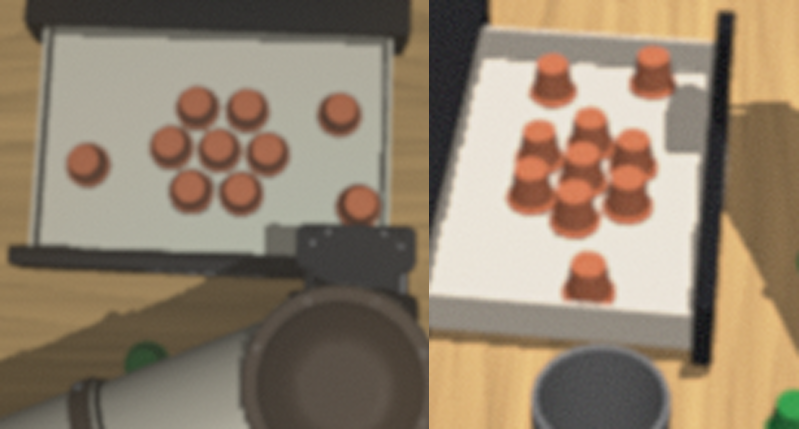

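All ten capsules stand separately in one layer: three moved ones at left crop (88,163), (340,113) and (358,205), plus the seven in the centre. The gripper is in front of the panel, so next I'll close the drawer with the fingers shut.

>>> move_arm --targets "0.4 1 0 0;0.4 1 0 0;0.4 1 0 0;0.4 1 0 0;0 0 -0.9 0;0 0 -0.9 0;0 0 -0.9 0;0 0 -0.8 0;0 0 0 0;0 0 0 0" --gripper 0

```text
time_s: 21.72
tcp_pos: [0.4344, 0.028, 0.0289]
ee_rot: [[-0.036, -0.999, -0.011], [-0.996, 0.037, -0.081], [0.081, 0.008, -0.997]]
wrist_force: [-0.1, 0.2, 0.7]
gripper_width: 0.006
gripper_force: 0.0
```

Run:
```python
from h import *
x=sense()
print(x["joints"].round(1),x["tcp_pos"].round(4),x["wrist_force"].round(1))
t=capture("top")
for p in ((291,340),(326,357)): print(onz(t,*p,.028))
for c in (260,): print([onz(t,c,r,.062).round(4) for r in (300,308)])
```

```text
[ 28.   19.5 -41.4   7.2 -32.  -36.3] [0.4344 0.028  0.0289] [-0.1  0.2  0.7]
[0.39718725 0.08104668]
[0.36456128 0.01151211]
[array([0.4737, 0.1394]), array([0.4582, 0.1389])]
```

>>> move_arm --targets "0.1 0 0 0;0.1 0 0 0;0.1 0 0 0;0.1 0 0 0;0.1 0 0 0;0.15 0 0 0;0.2 0 0 0;0.2 0 0 0;0.2 0 0 0;0.2 0 0 0"

```text
time_s: 22.6
tcp_pos: [0.47, 0.0275, 0.0294]
ee_rot: [[-0.037, -0.999, -0.011], [-0.996, 0.038, -0.081], [0.081, 0.007, -0.997]]
wrist_force: [-1.7, -1.1, 1.5]
gripper_width: 0.007
gripper_force: 1.3
```

>>> move_arm --targets "0.2 -0.01 0 0;0.2 -0.01 0 0;0.2 -0.01 0 0;0.2 -0.01 0 0;0.2 -0.01 0 0;0.2 -0.01 0 0;0.2 -0.01 0 0;0.2 -0.01 0 0;0.2 -0.01 0 0;0.2 -0.01 0 0"

```text
time_s: 23.43
tcp_pos: [0.5207, 0.0256, 0.0294]
ee_rot: [[-0.037, -0.999, -0.009], [-0.996, 0.037, -0.08], [0.08, 0.006, -0.997]]
wrist_force: [-1.8, -0.5, 0.9]
gripper_width: 0.004
gripper_force: 1.2
```

>>> move_arm --targets "0.2 -0.01 0 0;0.2 -0.01 0 0;0.2 -0.01 0 0;0.2 -0.01 0 0;0.2 -0.01 0 0;0.2 -0.01 0 0;0.2 -0.01 0 0;0.2 -0.01 0 0;0.2 -0.01 0 0;0.2 -0.01 0 0"

```text
time_s: 24.27
tcp_pos: [0.5708, 0.0231, 0.0296]
ee_rot: [[-0.037, -0.999, -0.009], [-0.996, 0.037, -0.08], [0.08, 0.006, -0.997]]
wrist_force: [-1.5, 2.8, -0.4]
gripper_width: 0.001
gripper_force: 1.1
```

>>> move_arm --targets "0.2 0 0 0;0.2 0 0 0;0.2 0 0 0;0.2 0 0 0;0.2 0 0 0;0.15 0 0 0;0.1 0 0 0;0.1 0 0 0;0.1 0 0 0;0.1 0 0 0"

```text
time_s: 25.1
tcp_pos: [0.6089, 0.0228, 0.0294]
ee_rot: [[-0.037, -0.999, -0.009], [-0.996, 0.038, -0.08], [0.08, 0.006, -0.997]]
wrist_force: [-1.9, -1.4, -0.1]
gripper_width: 0.007
gripper_force: 1.1
```

>>> move_arm --targets "0.1 0 0 0;0.1 0 0 0;0.1 0 0 0;0.1 0 0 0;0 0 0 0;0 0 0 0"

```text
time_s: 25.6
tcp_pos: [0.6198, 0.0234, 0.0297]
ee_rot: [[-0.037, -0.999, -0.007], [-0.996, 0.037, -0.079], [0.079, 0.004, -0.997]]
wrist_force: [-0.5, 0.4, -0.5]
gripper_width: 0.003
gripper_force: 0.2
```

>>> move_arm --targets "0.1 0 0 0;0.1 0 0 0;0 0 0 0"

```text
time_s: 25.85
tcp_pos: [0.6245, 0.0232, 0.0296]
ee_rot: [[-0.037, -0.999, -0.008], [-0.996, 0.037, -0.08], [0.08, 0.005, -0.997]]
wrist_force: [-1.1, 0.4, 0.4]
gripper_width: 0.007
gripper_force: 0.6
```

>>> move_arm --targets "0.1 0 0 0;0.1 0 0 0;0 0 0 0"

```text
time_s: 26.1
tcp_pos: [0.6246, 0.023, 0.0295]
ee_rot: [[-0.037, -0.999, -0.018], [-0.996, 0.039, -0.081], [0.082, 0.015, -0.997]]
wrist_force: [-12.7, 3.3, 9.4]
gripper_width: 0.006
gripper_force: 7.4
```

Force rose to 12.7 N with no further motion, so the drawer is at its stop. Back away and check.

>>> move_arm --targets "-0.5 0 0 0;-1 0 0 0;-1 0 0 0;-1 0 1 0;-1 0 1 0;-1 0 1 0;-1 0 1 0;-1 0 0 0;0 0 0 0;0 0 0 0"

```text
time_s: 26.93
tcp_pos: [0.4418, 0.0235, 0.1307]
ee_rot: [[-0.036, -0.999, -0.005], [-0.996, 0.036, -0.078], [0.078, 0.002, -0.997]]
wrist_force: [0.0, 1.0, -0.7]
gripper_width: 0.005
gripper_force: 0.0
```

Run:
```python
from h import *
s=capture("side");x=sense();print(x["tcp_pos"].round(3),x["wrist_force"].round(1))
cv2.imwrite("pics/h.png",crop(s,150,140,280,260,2.2))
```

```text
[0.443 0.024 0.13 ] [ 0.8 -0.5  0.3]
```

View pics/h.png

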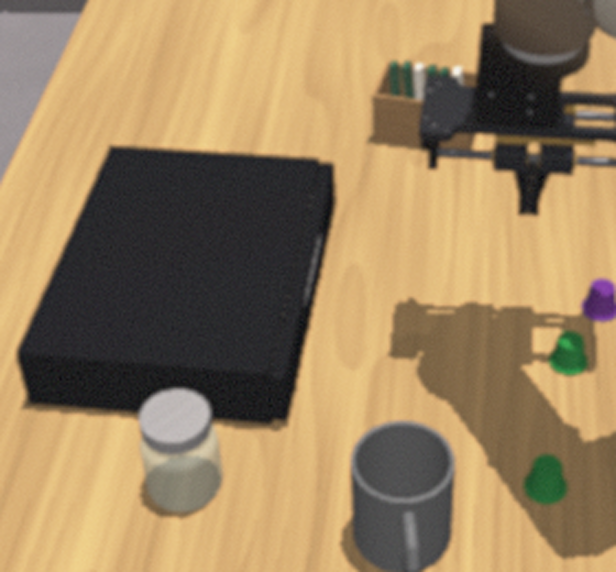

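The side view shows the panel flush against the housing at about (310,290), with the mug, jar and stick box standing in place. The arm is clear at (525,180).

```bash
python3 -c "
from station import *
print(finish_job())"
```

```text
the job is handed in; nothing more can be done
None
```

I spread the ten capsules into one layer and pushed the drawer shut with mug, jar and stick box left standing, then handed the job in at about 27 s; no verdict came back.

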